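Slide the low tray under the worktop shelf

ROBOT

A 6-joint arm with a two-finger parallel gripper is mounted at the origin on a cart in front of the work surface, level with it; the furniture and walls round the work are solid. World frame = base frame: x ahead of the robot, y to its left, z up, the work surface at z = 0. Lengths are in m, angles in degrees, forces in N, time in s.
With the tool pointing down it reaches from about 0.25 to 0.725 m from the base axis. Payload 9.7 kg.
Tool frame: the origin (TCP) lies between the finger pads; the fingertips stand 22 mm ahead of it and the grasp point (between the pads) lies 3 mm ahead of it; z points along the fingers, y is the line along which they close (so a half turn about z gives the same grasp; the last joint's range is limited). The gripper opens to 85 mm and grips with 20 to 120 N. Pads are 22 mm wide; open, the fingers measure 114 mm over their backs; the gripper's body (76 mm by 85 mm) begins 54 mm behind the grasp point. The pads swing forward as they close: fully open they stand 13 mm farther back than shut.
Start: joints at [-69.271, 4.979, 10.078, 95.1, 0, 90], TCP at [0.195, -0.514, 0.253] pointing down, gripper open.
Joint ranges: [-179.16, 179.16], [-48.56, 103.87], [-65.8, 70.77], [-126.05, 130.52], [-82.76, 87.17], [-180, 180]. Speed limits (degrees/s): [127.2, 127.2, 147.25, 180, 180, 180].

INTERFACE

Orientations are given as [roll, pitch, yaw] about the fixed x, y, z axes, in that order (R = Rz(yaw) Ry(pitch) Rx(roll)).
In Python, from workcell import bot, viewer, finder gives the robot as it stands.
- The arm moves only by the tool move_arm, never from a script. Its arguments are lists of equal length, an entry for each row: "offset": the shift along the tool's x, y, z in cm, a list of three; "twist": the turn, a rotation vector about the tool's x, y, z in rad, a list of three; "grip": the opening, from 0 (shut) to 1 (fully open). In form: {"offset": [[x, y, z], ...], "twist": [[ax, ay, az], ...], "grip": [grip, ...]}. A call has 1 to 5 rows; each row shifts and turns the commanded pose from where the row before left it, along the tool's axes as they then stand; what a row does not reach is not made up. A row lasts 1/10 s, in which the tool goes at most 50 mm and 8.59 degrees, less where a joint would pass 70% of its speed; a pose out of reach is approached as far as the arm can. A call is refused whole if a number of a shift passes 5 or a number of a turn 0.15, either way. A call with a gripper value outside its range is refused whole. The fingers move at their own pace and stop on an object; "force" is the grip in N (left out, the last holds). Time passes only in rows, so rows that do not move let the fingers close. It gives the time, the measured TCP pose, the force, the opening and the grip force at its end, in the units of the state.
- bot.get_obs(): the state, without advancing time (a new reading comes with each control period).
- viewer.camera(name): name is "scene" or "side" or "wrist"; returns a dict with "color" (384x512x3 uint8, red, green, blue), "depth" (384x512 float32, m along the optical axis (not along the pixel's ray), 0 where there is no reading), "vfov" (degrees; the focal length in pixels is half the picture's height over the tangent of half this angle, whatever the lens; pixels are square), "cx", "cy" (the principal point, pixels), "k1" (the pictures are not rectified: a ray, as slopes to the right and down, at radius r is drawn at 1 + k1 r^2 times it, then the intrinsics apply), "position" and "attitude" of the camera in the world; the wrist camera has in their place "tool_from_camera" (4x4, takes a point from camera to tool coordinates, whose origin is the TCP and whose axes are the flange's). Camera axes: x right, y down, z forward; pixel columns grow to the right and rows downward; lengths in m; the calibration is good to about 2 mm. A picture is of the moment at which its call begins: read the wrist's pose just before it.
- bot.job_done(): hands the job in; it is judged then, once.
Trained networks look in a picture, given as the dict that the camera call returned (one of the last four; its "shot" number tells which), for a name from the list of things; names that differ only in an ending like _2 or _b are one class to them, and where a whole thing is asked for, a point or a joint stands for the part that bears it (a point fixed in the world has none). Each returns a list of dicts, best first, with "p" (0 to 1); they miss things now and then, are a little off and sometimes report something else, mostly with a low value. They report only what shows in the picture. A call takes as long as a camera call.
- finder.boxes_of(picture, thing): "position" ([column, row] in pixels, amid what is visible of it).
- finder.pinpoint(picture, thing): "position" ([column, row] in pixels: a listed point, or the origin of a listed thing).
The state is a dict: "time": time; "q": joint angles; "qd": joint speeds; "joint_efforts": joint torques, N m; "ee_pos": TCP position; "tcp_rot": TCP orientation; "wrist_force": force on the tool from outside, world axes, zero at the start; "torque": the same for the moment, N m; "opening": finger opening in m; "grasp_force": force on a finger pad.
Only numpy, scipy, OpenCV 4.12 (cv2) and the standard library are available. Lean on these libraries where they do the work, as an engineer would, in place of code of your own. Each camera call takes 0.05 s, during which the arm holds its last target. There are 200 camera calls.

TASK

Slide the low grey tray (not the deep one) in under the little wooden shelf on the worktop, handle towards you, until the whole tray is under the board and only its handle stands out in front. Leave it flat on the worktop, straight and about midway between the shelf's legs; do not knock the shelf or its underside, and leave the deep tray where it is.

Things in the scene. Friction and masses are not known exactly. Their poses are not given: they have to be found in the camera images.
- riser: Small fixed wooden shelf with a round tin and a cup on top. Board 130 mm deep (x) and 200 mm wide (y), top 72 mm and underside 60 mm above the worktop. Four thin dark legs at y = +-90 mm, 164 mm clear between; front pair 14 mm behind the front edge. Goods on top stand 45 mm or more behind that edge. Origin: on the worktop under the middle of the front edge; x points in under the board.
- low_tray_centre (a point): Low tray: loose grey plastic open tray, box 75 mm (x) by 110 mm (y) by 36 mm high, walls 4 mm, about 0.25 kg. This point: centre of the box, half-way up (18 mm above its underside). x points from handle to box, y along the width, z up.
- low_tray_grip (a point): Grip point on the low tray's handle, a level straight bar 18 mm wide (y) and 18 mm high that stands out 73 mm from the middle of the front wall along -x. This point: on the bar's middle line, 87.5 mm in front of the box centre (50 mm from the front wall), 27 mm above the tray's underside. Axes as the tray's; pinch it from above, closing along y.
- deep_tray_centre (a point): Deep tray, a bystander: same grey plastic, footprint and handle as the low tray but 90 mm high, too tall for the shelf. This point: centre of its box, 45 mm above its underside; axes as for the low tray. The trays stand either side of the space before the shelf; which is left or right varies.

How it is judged (in metres and radians):
At the end, for the whole second after the job is handed in: The low tray lies flat on the worktop under the shelf, handle in front: box centre 35 to 80 mm behind the board's front edge (front wall from flush to about 40 mm in), within 20 mm of midway between the legs, within 10 degrees of square to the shelf (x of low_tray_centre in the frame of riser between 0.035 and 0.08 m and y of low_tray_centre in the frame of riser between -0.02 and 0.02 m and x of low_tray_grip in the frame of riser below 0 m and angle between the x axis of low_tray_centre and the x axis of riser, either way round below 0.175 rad and angle between low_tray_centre's own z axis and vertical below 0.05 rad and height (world z) of low_tray_centre below 0.023 m); the robot touches nothing.
It fails at once if the shelf is knocked (more than 8 N on it from tray or robot) (contact force between riser and anything else above 8 N).
It fails at once if the deep tray is moved more than 20 mm (distance of deep_tray_centre from where it was at the start of the episode above 0.02 m).
It also fails if it takes over 35 s, if anything falls off the work surface, if the arm or the gripper's body presses on something with over 40 N, if the wrist force passes 120 N, or if a joint passes its speed limit or range.

## Working session

There is one attempt and no reset: what is moved stays moved. The work goes in short steps, Python scripts to look and compute and a tool call to move; the robot and the scene stay as the last step left them, time stands still between calls to the robot, and variables do not carry over. Pictures are saved under pics/ and viewed, at most 10 in all, crops included, and the job is handed in when it is done.

Besides the shell and the picture viewer there is one more tool, called after "Request:" as name(argument=value, ...) on one line, values as JSON. move_arm: Moves the arm, as the interface text tells. Its arguments: {"type":"object","properties":{"offset":{"type":"array","items":{"type":"array","items":{"type":"number"}}},"twist":{"type":"array","items":{"type":"array","items":{"type":"number"}}},"grip":{"type":"array","items":{"type":"number"}},"force":{"type":"number"}},"required":["offset","twist","grip"]}

```bash
mkdir -p pics; cat > h.py <<'E'
import numpy as np, cv2
from scipy.spatial.transform import Rotation as R
from workcell import bot, viewer, finder
def cam(n):
    o=bot.get_obs(); c=viewer.camera(n); c['obs']=o; return c
def K(c):
    f=c['color'].shape[0]/2/np.tan(np.radians(c['vfov'])/2)
    return np.array([[f,0,c['cx']],[0,f,c['cy']],[0,0,1.]])
def rot(a):
    a=np.array(a,float); return a if a.shape==(3,3) else R.from_euler('xyz',a,degrees=True).as_matrix()
def pose(c):
    if 'tool_from_camera' in c:
        T=np.eye(4);T[:3,:3]=rot(c['obs']['tcp_rot']);T[:3,3]=c['obs']['ee_pos'];T=T@np.array(c['tool_from_camera'])
        return T[:3,:3],T[:3,3]
    return rot(c['attitude']),np.array(c['position'])
def ray(c,p):
    f=K(c)[0,0]; d=(np.array(p,float)-[c['cx'],c['cy']])/f; s=d.copy()
    for _ in range(30): s=d/(1+c['k1']*(s@s))
    return np.array([s[0],s[1],1])
def atz(c,p,z):
    Rm,t=pose(c); r=Rm@ray(c,p); return t+r*(z-t[2])/r[2]
def bydepth(c,p):
    Rm,t=pose(c); return t+Rm@ray(c,p)*c['depth'][int(round(p[1])),int(round(p[0]))]
E
python3 - <<'E'
from h import *
np.set_printoptions(precision=4,suppress=True)
o=bot.get_obs();print(o)
for n in ['scene','side']:
    c=cam(n); cv2.imwrite(f'pics/{n}0.png',c['color'][:,:,::-1]); print(n,c.get('position'),c.get('attitude'),c['vfov'],c['k1'])
    for t,z in [('riser',0),('low_tray_centre',.018),('low_tray_grip',.027),('deep_tray_centre',.045)]:
        for d in finder.pinpoint(c,t)[:2]: print(t,d['p'],d['position'],atz(c,d['position'],z),bydepth(c,d['position']))
E
```

```text
{'time': 0.0, 'q': array([-69.2704,   5.0142,  10.0348,  95.0995,  -0.0013,  90.0016]), 'qd': array([-0.0717, -0.1073,  0.0017,  0.0899, -0.0379, -0.0193]), 'joint_efforts': array([  0.0007, -52.039 ,  46.4807,   0.0162,   0.    ,  -0.    ]), 'ee_pos': array([ 0.1946, -0.5142,  0.2526]), 'tcp_rot': array([-179.9211,    0.0013,   20.728 ]), 'wrist_force': array([-0.0477,  0.1091,  0.0444]), 'torque': array([-0.046 ,  0.0153,  0.0273]), 'grasp_force': 0.0, 'opening': 0.08514006014005386}
scene [-0.1835  0.7195  0.5847] [-119.9271   -0.2426 -130.039 ] 42.4952086851188 -0.11454448866956084
low_tray_centre 0.83 [142.5, 247.9] [0.5293 0.3819 0.018 ] [0.5459 0.3741 0.0048]
low_tray_grip 0.78 [159.9, 265.6] [0.4511 0.3897 0.027 ] [0.4404 0.3953 0.0364]
deep_tray_centre 0.92 [328.6, 162.9] [ 0.5116 -0.1254  0.045 ] [ 0.4757 -0.0818  0.0729]
side [0.4687 1.0182 0.56  ] [-119.3542    1.1367 -177.4648] 52.18159431538776 -0.06647965163288747
riser 0.85 [229.4, 220.8] [0.586  0.1649 0.    ] [0.5859 0.1655 0.0004]
low_tray_centre 0.83 [242.4, 272.6] [0.5348 0.3889 0.018 ] [0.5364 0.3741 0.0052]
low_tray_grip 0.89 [280.3, 271.5] [0.456  0.3943 0.027 ] [0.4561 0.3997 0.0316]
low_tray_grip 0.27 [232.4, 219.1] [0.5736 0.1982 0.027 ] [ 0.5791  0.1547 -0.0013]
deep_tray_centre 0.59 [258.2, 161.9] [ 0.5203 -0.1045  0.045 ] [ 0.5186 -0.068   0.0617]
```

View pics/scene0.png

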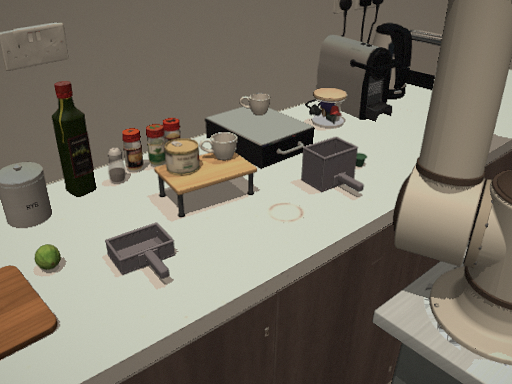

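View pics/side0.png

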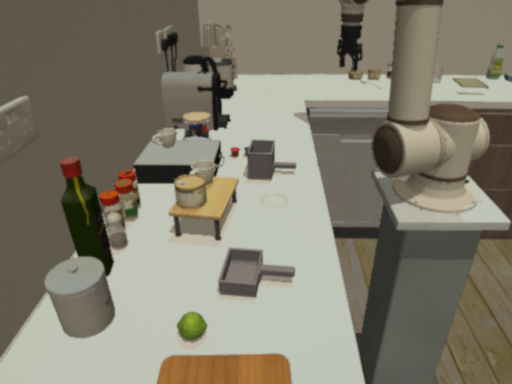

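The scene view shows the low tray at (142,247) with its handle towards (163,268), the shelf's front edge from (182,198) to (254,185), and the deep tray at (330,165). The side view agrees: low tray at (242,272), shelf at (207,200). Next I get the edges from the depth data.

```bash
cat >> h.py <<'E'
def cloud(c):
    h,w=c['depth'].shape; u,v=np.meshgrid(np.arange(w,dtype=float),np.arange(h,dtype=float))
    k=K(c); s=np.dstack([(u-k[0,2])/k[0,0],(v-k[1,2])/k[0,0]]); d=s.copy()
    for _ in range(20): s=d/(1+c['k1']*(s**2).sum(2,keepdims=True))
    Rm,t=pose(c); D=c['depth']
    P=np.dstack([s[...,0]*D,s[...,1]*D,D])@Rm.T+t; P[D<=0]=np.nan; return P
E
python3 - <<'E'
from h import *
np.set_printoptions(precision=4,suppress=True)
def rect(P):
    r=cv2.minAreaRect((P[:,:2]*1000).astype(np.float32)); print('   rect',np.round(r[0],1),np.round(r[1],1),round(r[2],1),cv2.boxPoints(r).round(1).tolist())
for n in ['scene','side']:
    c=cam(n);P=cloud(c);hsv=cv2.cvtColor(c['color'],cv2.COLOR_RGB2HSV)
    X,Y,Z=P[...,0],P[...,1],P[...,2]
    wood=(hsv[...,1]>90)&(hsv[...,0]>8)&(hsv[...,0]<28)
    m=wood&(abs(Z-.072)<.008)&(X>.5)&(X<.78)&(Y>0)&(Y<.32); m=cv2.morphologyEx(m.astype(np.uint8),cv2.MORPH_OPEN,np.ones((3,3)))>0
    print(n,'board',m.sum(),np.median(Z[m])); rect(P[m])
    m=(Z>.012)&(Z<.06)&(X>.4)&(X<.62)&(Y>.29)&(Y<.47)
    print('tray',m.sum(),np.percentile(Z[m],[50,95])); rect(P[m&(Z>.022)])
    hb=m&(X<.475)&(Z>.02); print('handle',hb.sum(),P[hb].mean(0),P[hb].min(0),P[hb].max(0))
    m=(abs(Z)<.01)&(X>.4)&(X<.6)&(Y>.0)&(Y<.3);print('table z',np.median(Z[m]))
E
```

```text
scene board 1926 0.07180438919833576
   rect [639.9 150.3] [199.5 131.2] 81.7 [[560.5, 61.099998474121094], [690.4000244140625, 42.099998474121094], [719.2000122070312, 239.60000610351562], [589.2999877929688, 258.5]]
tray 1761 [0.0287 0.0365]
   rect [497.9 388.3] [113.1 151. ] 84.7 [[417.3999938964844, 339.0], [567.7000122070312, 324.8999938964844], [578.2999877929688, 437.5], [428.0, 451.6000061035156]]
handle 284 [0.4447 0.3956 0.0317] [0.4224 0.3831 0.0201] [0.4747 0.4041 0.0375]
table z -4.378613251077024e-05
side board 1340 0.07268916867970698
   rect [642.4 153. ] [199.5 127.2] 81.6 [[564.9000244140625, 63.599998474121094], [690.7999877929688, 45.0], [720.0, 242.39999389648438], [594.0999755859375, 261.0]]
tray 1378 [0.0306 0.0378]
   rect [501.4 390.3] [113.1 148.2] 84.2 [[422.0, 341.5], [569.4000244140625, 326.5], [580.7999877929688, 439.1000061035156], [433.3999938964844, 454.0]]
handle 247 [0.4507 0.3986 0.0319] [0.428  0.3835 0.0203] [0.4731 0.4067 0.0383]
table z 0.0005824253040553895
```

Request:
move_arm(offset=[[0,4,0],[0,-5,0]], twist=[[0,0,-0.15],[0,0,-0.15]], grip=[1,1])

```text
time: 0.8
ee_pos: [0.1886, -0.5188, 0.2361]
tcp_rot: [-178.7, -0.4, 38.3]
wrist_force: [-1.0, 1.8, -4.2]
opening: 0.0855
grasp_force: 0.0
```

```bash
cat >> h.py <<'E'
def plan(goals,nrows=None,start=None):
    # goals: list of (pos, yaw_deg, n rows); tool down, roll 180; prints tool-frame rows
    o=bot.get_obs(); p=np.array(o['ee_pos']); M=rot(o['tcp_rot'])
    if start is not None: p,M=np.array(start[0],float),rot([180,0,start[1]])
    for g,yaw,n in goals:
        p0=p.copy(); g=np.array(g,float); dv=(M.T@rot([180,0,yaw])); rv=R.from_matrix(dv).as_rotvec()/n
        for i in range(n):
            off=M.T@(p0+(g-p0)*(i+1)/n-p)*100; ro=np.round(off,2); rt=np.round(rv,3)
            print(ro.tolist(),rt.tolist()); p=p+M@ro/100; M=M@R.from_rotvec(rt).as_matrix()
E
python3 -c "
from h import *
o=bot.get_obs();print(o['q'],o['ee_pos'],o['tcp_rot'],o['time'])"
```

```text
[-7.00248367e+01  6.26770868e+00  9.54228007e+00  9.46390982e+01
  7.46870788e-03  7.16761125e+01] [ 0.18862153 -0.51883283  0.23607982] [-178.70698489   -0.43604286   38.29404153] 0.8
```

```bash
python3 -c "
from h import *
plan([((.40,-.1,.25),106,10),((.449,.394,.17),174.5,12)])"
```

```text
[4.26, -1.98, -0.06] [-0.002, -0.002, -0.118]
[4.45, -1.46, -0.08] [-0.002, -0.002, -0.118]
[4.6, -0.93, -0.08] [-0.002, -0.002, -0.118]
[4.68, -0.38, -0.1] [-0.002, -0.002, -0.118]
[4.69, 0.17, -0.1] [-0.002, -0.002, -0.118]
[4.64, 0.72, -0.12] [-0.002, -0.002, -0.118]
[4.52, 1.27, -0.12] [-0.002, -0.002, -0.118]
[4.33, 1.79, -0.13] [-0.002, -0.002, -0.118]
[4.1, 2.28, -0.13] [-0.002, -0.002, -0.118]
[3.8, 2.76, -0.13] [-0.002, -0.002, -0.118]
[3.85, 1.52, 0.66] [0.0, 0.0, -0.1]
[3.68, 1.89, 0.67] [0.0, 0.0, -0.1]
[3.47, 2.26, 0.66] [0.0, 0.0, -0.1]
[3.23, 2.58, 0.66] [0.0, 0.0, -0.1]
[2.95, 2.9, 0.66] [0.0, 0.0, -0.1]
[2.65, 3.18, 0.67] [0.0, 0.0, -0.1]
[2.32, 3.42, 0.66] [0.0, 0.0, -0.1]
[1.96, 3.64, 0.66] [0.0, 0.0, -0.1]
[1.59, 3.82, 0.66] [0.0, 0.0, -0.1]
[1.21, 3.96, 0.67] [0.0, 0.0, -0.1]
[0.8, 4.06, 0.66] [0.0, 0.0, -0.1]
[0.39, 4.12, 0.66] [0.0, 0.0, -0.1]
```

Request:
move_arm(offset=[[4.3,-2,-0.1],[4.4,-1.5,-0.1],[4.6,-0.9,-0.1],[4.7,-0.4,-0.1],[4.7,0.2,-0.1]], twist=[[0,0,-0.12],[0,0,-0.12],[0,0,-0.12],[0,0,-0.12],[0,0,-0.12]], grip=[1,1,1,1,1])

```text
time: 1.3
ee_pos: [0.2909, -0.297, 0.2584]
tcp_rot: [180.0, 0.0, 72.5]
wrist_force: [1.1, -0.7, -0.7]
opening: 0.0852
grasp_force: 0.0
```

Request:
move_arm(offset=[[4.6,0.7,-0.1],[4.5,1.3,-0.1],[4.3,1.8,-0.1],[4.1,2.3,-0.1],[3.8,2.8,-0.1]], twist=[[0,0,-0.12],[0,0,-0.12],[0,0,-0.12],[0,0,-0.12],[0,0,-0.12]], grip=[1,1,1,1,1])

```text
time: 1.8
ee_pos: [0.3958, -0.0873, 0.2637]
tcp_rot: [179.9, 0.0, 106.9]
wrist_force: [1.1, -0.6, 0.1]
opening: 0.0854
grasp_force: 0.0
```

```bash
python3 -c "
from h import *
o=bot.get_obs();print(o['ee_pos'],o['tcp_rot'],o['time'],o['q'])
plan([((.449,.394,.17),174.5,12)])"
```

```text
[ 0.39579076 -0.08728373  0.26367517] [1.79945009e+02 3.18960129e-02 1.06948989e+02] 1.8 [-1.24358537e+01 -1.44282216e+01 -6.85890585e+00  9.75057492e+01
 -8.09770804e-04  6.06151413e+01]
[3.71, 1.59, 0.78] [0.0, 0.0, -0.098]
[3.53, 1.95, 0.78] [0.0, 0.0, -0.098]
[3.33, 2.28, 0.78] [0.0, 0.0, -0.098]
[3.08, 2.6, 0.78] [0.0, 0.0, -0.098]
[2.82, 2.89, 0.78] [0.0, 0.0, -0.098]
[2.52, 3.15, 0.78] [0.0, 0.0, -0.098]
[2.21, 3.38, 0.78] [0.0, 0.0, -0.098]
[1.86, 3.58, 0.78] [0.0, 0.0, -0.098]
[1.5, 3.75, 0.78] [0.0, 0.0, -0.098]
[1.12, 3.87, 0.78] [0.0, 0.0, -0.098]
[0.74, 3.97, 0.78] [0.0, 0.0, -0.098]
[0.36, 4.02, 0.78] [0.0, 0.0, -0.098]
```

Request:
move_arm(offset=[[3.7,1.6,0.6],[3.5,2,0.6],[3.3,2.3,0.6],[3.1,2.6,0.6],[2.8,2.9,0.6]], twist=[[0,0,-0.1],[0,0,-0.1],[0,0,-0.1],[0,0,-0.1],[0,0,-0.1]], grip=[1,1,1,1,1])

```text
time: 2.3
ee_pos: [0.4186, 0.1128, 0.2333]
tcp_rot: [180.0, 0.0, 135.6]
wrist_force: [1.8, 0.3, 0.0]
opening: 0.0856
grasp_force: 0.0
```

Request:
move_arm(offset=[[2.5,3.1,0.6],[2.2,3.4,0.6],[1.9,3.6,0.6],[1.5,3.8,0.6],[1.1,3.9,0.6]], twist=[[0,0,-0.1],[0,0,-0.1],[0,0,-0.1],[0,0,-0.1],[0,0,-0.1]], grip=[1,1,1,1,1])

```text
time: 2.8
ee_pos: [0.4392, 0.3143, 0.2032]
tcp_rot: [180.0, 0.0, 164.2]
wrist_force: [0.4, -0.8, 0.2]
opening: 0.0856
grasp_force: 0.0
```

Request:
move_arm(offset=[[0.7,4,0.6],[0.4,4,0.6],[0,0,0],[0,0,0]], twist=[[0,0,-0.1],[0,0,-0.08],[0,0,0],[0,0,0]], grip=[1,1,1,1])

```text
time: 3.2
ee_pos: [0.4465, 0.3934, 0.1905]
tcp_rot: [-179.9, -0.1, 174.3]
wrist_force: [0.4, -0.4, -0.3]
opening: 0.0855
grasp_force: 0.0
```

```bash
python3 - <<'E'
from h import *
np.set_printoptions(precision=4,suppress=True)
c=cam('wrist');o=c['obs'];print(o['ee_pos'],o['tcp_rot'],o['time'],o['q'])
cv2.imwrite('pics/w1.png',c['color'][:,:,::-1])
for t,z in [('riser',0),('low_tray_centre',.018),('low_tray_grip',.027)]:
    for d in finder.pinpoint(c,t)[:1]: print(t,d['p'],d['position'],atz(c,d['position'],z))
P=cloud(c);X,Y,Z=P[...,0],P[...,1],P[...,2]
m=(Z>.022)&(Z<.045)&(X>.4)&(X<.62)&(Y>.29)&(Y<.47)
r=cv2.minAreaRect((P[m][:,:2]*1000).astype(np.float32));print(m.sum(),r)
h=m&(X<.48);a=P[h];print(a.min(0),a.max(0),np.percentile(a[:,2],95))
for x in np.arange(.425,.48,.01):
    s=a[abs(a[:,0]-x)<.004]
    if len(s): print(round(x,3),s[:,1].min(),s[:,1].max())
E
```

```text
[0.4465 0.3934 0.1905] [-179.9305   -0.0545  174.3311] 3.2 [41.3809 10.4591  9.2014 88.8303 -0.0075 47.0497]
low_tray_centre 0.64 [259.9, 261.1] [0.5371 0.387  0.018 ]
low_tray_grip 0.83 [259.7, 178.8] [0.4478 0.3953 0.027 ]
4887 ((499.8390197753906, 388.42755126953125), (112.02635192871094, 148.61154174804688), 84.3474349975586)
[0.4256 0.3806 0.0229] [0.48   0.4027 0.0383] 0.037187704717781614
0.425 0.3858136878048214 0.40201617144583346
0.435 0.3849596814002907 0.4023655818924782
0.445 0.38391858486378583 0.4013887885060007
0.455 0.38280836364694015 0.4005603218946263
0.465 0.38169448877809564 0.3996275818358307
0.475 0.38058789325026415 0.3987648369724792
```

View pics/w1.png

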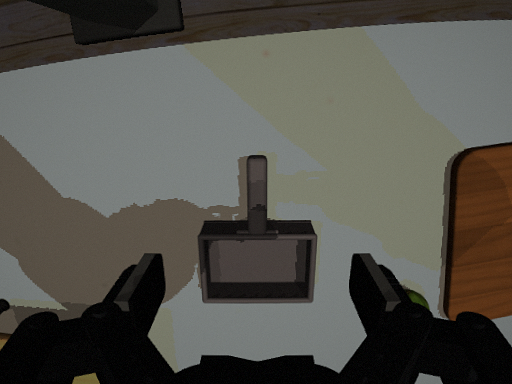

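Wrist view: handle at (258,185), box at (258,262), both in line with the fingers and matching the depth fit. I'll descend onto the handle.

Request:
move_arm(offset=[[0.5,0,3],[0,0,4],[0,0,4],[0,0,3],[0,0,1.5]], twist=[[0,0,0],[0,0,0],[0,0,0],[0,0,0],[0,0,0]], grip=[1,1,1,1,1])

```text
time: 3.9
ee_pos: [0.4412, 0.3917, 0.034]
tcp_rot: [-179.9, -0.1, 174.2]
wrist_force: [-0.9, -0.7, 0.2]
opening: 0.0854
grasp_force: 0.0
```

Request:
move_arm(offset=[[0,0,0.4],[0,0,0]], twist=[[0,0,0],[0,0,0]], grip=[1,1])

```text
time: 4.1
ee_pos: [0.4424, 0.3933, 0.0333]
tcp_rot: [180.0, 0.0, 174.2]
wrist_force: [0.5, 0.2, 0.0]
opening: 0.0857
grasp_force: 0.0
```

Request:
move_arm(offset=[[0,0,0],[0,0,0],[0,0,0],[0,0,0],[0,0,0]], twist=[[0,0,0],[0,0,0],[0,0,0],[0,0,0],[0,0,0]], grip=[0,0,0,0,0], force=60)

```text
time: 4.6
ee_pos: [0.442, 0.3936, 0.0326]
tcp_rot: [180.0, 0.0, 174.3]
wrist_force: [-0.7, -0.0, 3.8]
opening: 0.0168
grasp_force: 61.5
```

Request:
move_arm(offset=[[0,0,0],[0,0,0],[0,0,0]], twist=[[0,0,0],[0,0,0],[0,0,0]], grip=[0,0,0])

```text
time: 4.9
ee_pos: [0.442, 0.3936, 0.0326]
tcp_rot: [180.0, 0.0, 174.3]
wrist_force: [-1.5, 0.3, 4.1]
opening: 0.0168
grasp_force: 61.6
```

```bash
python3 -c "
from h import *
o=bot.get_obs();p=o['ee_pos'];print(p,o['tcp_rot'],o['opening'],o['time'])
plan([((.411,p[1]+.003,p[2]),174.4,2),((.4236,.1835,p[2]),171.65,7),((.5325,.1675,p[2]),171.65,6)])"
```

```text
[0.44201227 0.39357523 0.03260671] [1.79973146e+02 1.62562875e-02 1.74290190e+02] 0.016822432644432356 4.9
[1.56, -0.01, -0.0] [0.0, 0.0, -0.001]
[1.56, 0.0, -0.0] [0.0, 0.0, -0.001]
[-0.48, -3.01, -0.0] [0.0, 0.0, 0.007]
[-0.49, -3.01, -0.0] [0.0, 0.0, 0.007]
[-0.52, -3.0, -0.0] [0.0, 0.0, 0.007]
[-0.54, -3.01, -0.01] [0.0, 0.0, 0.007]
[-0.56, -2.99, 0.0] [0.0, 0.0, 0.007]
[-0.58, -3.0, 0.0] [0.0, 0.0, 0.007]
[-0.61, -2.98, 0.0] [0.0, 0.0, 0.007]
[-1.83, 0.0, 0.0] [0.0, 0.0, -0.0]
[-1.84, 0.0, 0.0] [0.0, 0.0, -0.0]
[-1.83, 0.0, 0.0] [0.0, 0.0, -0.0]
[-1.84, 0.0, 0.0] [0.0, 0.0, -0.0]
[-1.83, 0.0, 0.0] [0.0, 0.0, -0.0]
[-1.83, 0.0, 0.0] [0.0, 0.0, -0.0]
```

Request:
move_arm(offset=[[1.5,0,-0.1],[1.6,0,0],[-0.5,-1.5,0],[-0.5,-3,0],[-0.5,-3,0]], twist=[[0,0,0],[0,0,0],[0,0,0.006],[0,0,0.006],[0,0,0.006]], grip=[0,0,0,0,0])

```text
time: 5.4
ee_pos: [0.4168, 0.3196, 0.0328]
tcp_rot: [-180.0, -0.0, 173.3]
wrist_force: [0.0, 1.6, -1.9]
opening: 0.017
grasp_force: 61.0
```

Request:
move_arm(offset=[[-0.5,-3,0],[-0.5,-3,0],[-0.5,-3,0],[-0.5,-2.5,0],[0,0,0]], twist=[[0,0,0.007],[0,0,0.007],[0,0,0.007],[0,0,0.007],[0,0,0]], grip=[0,0,0,0,0])

```text
time: 5.9
ee_pos: [0.4222, 0.201, 0.033]
tcp_rot: [-179.9, -0.0, 171.5]
wrist_force: [0.2, -0.7, -0.6]
opening: 0.0164
grasp_force: 61.0
```

```bash
cat > m.py <<'E'
from h import *
import sys
np.set_printoptions(precision=4,suppress=True)
F=np.array([.577,.161]);yr=-8.35
xh=np.array([np.cos(np.radians(yr)),np.sin(np.radians(yr))]);yh=np.array([-xh[1],xh[0]])
o=bot.get_obs();print(o['ee_pos'],o['tcp_rot'],o['wrist_force'],o['time'])
g=o['ee_pos'][:2]-F;print('grasp in riser',g@xh,g@yh)
for n in ['scene','side']:
    c=cam(n);P=cloud(c);Z=P[...,2];hsv=cv2.cvtColor(c['color'],cv2.COLOR_RGB2HSV)
    q=P[...,:2]-F;u,v=q@xh,q@yh
    m=(Z>.024)&(Z<.045)&(u>-.11)&(u<.0)&(abs(v)<.08)&(hsv[...,1]<70)&(hsv[...,2]<170)
    m=cv2.morphologyEx(m.astype(np.uint8),cv2.MORPH_OPEN,np.ones((2,2)))>0
    if m.sum()>20: print(n,m.sum(),'u',u[m].min(),u[m].max(),'v',v[m].min(),v[m].max(), cv2.minAreaRect((P[m][:,:2]*1000).astype(np.float32)))
    b=finder.pinpoint(c,'deep_tray_centre')[:1]; print([(d['p'],atz(c,d['position'],.045)) for d in b])
    cv2.imwrite(f'pics/{n}_{sys.argv[1]}.png',c['color'][:,:,::-1])
E
python3 m.py a
```

```text
[0.4222 0.201  0.033 ] [-179.9159   -0.0397  171.4843] [ 0.1515 -0.7494 -0.5801] 5.9
grasp in riser -0.1589969420755017 0.01711403989372968
scene 384 u nan nan v nan nan ((489.31781005859375, 210.42889404296875), (82.14581298828125, 136.7574462890625), 77.66126251220703)
[(0.74, array([ 0.509 , -0.1218,  0.045 ]))]
side 456 u nan nan v nan nan ((503.82464599609375, 167.25741577148438), (162.62158203125, 81.38378143310547), 79.35183715820312)
[(0.64, array([ 0.5085, -0.109 ,  0.045 ]))]
```

View pics/side_a.png

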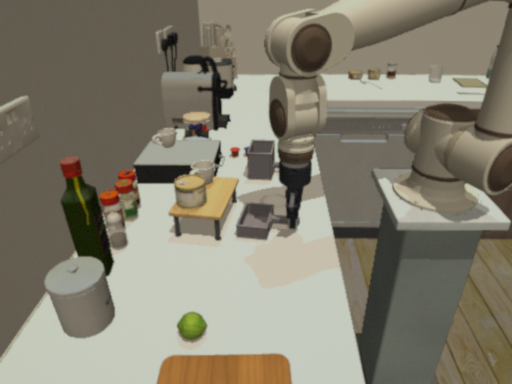

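The side view shows the tray at (255,220), held and standing flat in front of the shelf. It needs a 17 mm shift to centre it.

Request:
move_arm(offset=[[0,-1,0],[0,-0.7,0],[0,0,0]], twist=[[0,0,-0.003],[0,0,0],[0,0,0]], grip=[0,0,0])

```text
time: 6.4
ee_pos: [0.4203, 0.1862, 0.0331]
tcp_rot: [-180.0, -0.0, 171.8]
wrist_force: [-0.1, 0.2, -2.3]
opening: 0.0168
grasp_force: 60.9
```

```bash
sed -i 's/u>-.11)&(u<.0)/u>-.11)\&(u<-.005)/; s/.*MORPH_OPEN.*//; s/u\[m\].min(),u\[m\].max()/np.percentile(u[m],[1,99])/; s/v\[m\].min(),v\[m\].max()/np.percentile(v[m],[1,99])/' m.py; python3 m.py b
```

```text
[0.4203 0.1862 0.0331] [-179.9727   -0.0298  171.8086] [-0.0749  0.1813 -2.338 ] 6.4
grasp in riser -0.15868220603601058 0.0022122971629296917
scene 405 u [-0.1057 -0.0276] v [-0.0239  0.0592] ((514.84423828125, 187.8467254638672), (86.35092163085938, 82.76044464111328), 78.56315612792969)
[(0.8, array([ 0.5078, -0.1198,  0.045 ]))]
side 446 u [-0.1081 -0.026 ] v [-0.0509  0.0616] ((510.817138671875, 175.1425018310547), (116.78699493408203, 84.53266143798828), 82.38819122314453)
[(0.78, array([ 0.5083, -0.103 ,  0.045 ]))]
```

View pics/scene_b.png

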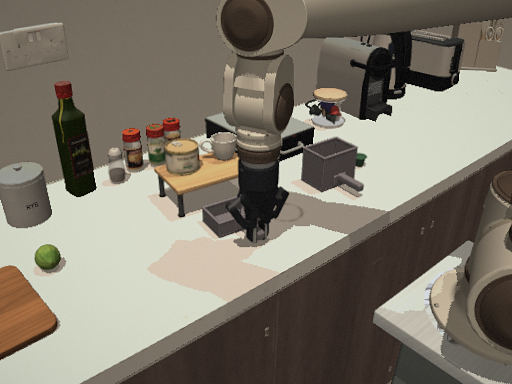

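The tray is at (222,215), straight in front of the shelf. Box centre is about 4 mm to the left and 64 mm in front of the edge. I'll push it in slowly.

Request:
move_arm(offset=[[-1,-0.3,0],[-1.5,0,0],[-1.5,0,0],[-1.5,0,0],[-1,0,0]], twist=[[0,0,0],[0,0,0],[0,0,0],[0,0,0],[0,0,0]], grip=[0,0,0,0,0])

```text
time: 7.1
ee_pos: [0.486, 0.1744, 0.0331]
tcp_rot: [180.0, 0.0, 171.8]
wrist_force: [-0.4, 0.8, -0.9]
opening: 0.0173
grasp_force: 60.9
```

Request:
move_arm(offset=[[-1.5,0,0],[-1.5,0,0],[-1.3,0,0],[-0.7,0,0],[0,0,0]], twist=[[0,0,0],[0,0,0],[0,0,0],[0,0,0],[0,0,0]], grip=[0,0,0,0,0])

```text
time: 7.6
ee_pos: [0.5349, 0.1673, 0.0331]
tcp_rot: [-180.0, 0.0, 171.8]
wrist_force: [-0.2, -0.0, -1.9]
opening: 0.0171
grasp_force: 60.9
```

```bash
python3 m.py c
```

```text
[0.5349 0.1673 0.0331] [-179.9955    0.0106  171.7897] [-0.1634 -0.0466 -1.9283] 7.6
grasp in riser -0.042546253593583216 0.00016136667533459163
scene 204 u [-0.0608 -0.0331] v [-0.0216  0.0225] ((531.4954223632812, 168.4634246826172), (30.79854965209961, 44.39100646972656), 4.079176425933838)
[(0.68, array([ 0.5143, -0.1248,  0.045 ]))]
side 151 u [-0.0589 -0.0058] v [-0.0141  0.0236] ((544.9221801757812, 173.56114196777344), (54.0623893737793, 36.1544189453125), 3.516420364379883)
[(0.7, array([ 0.5123, -0.109 ,  0.045 ]))]
```

View pics/side_c.png

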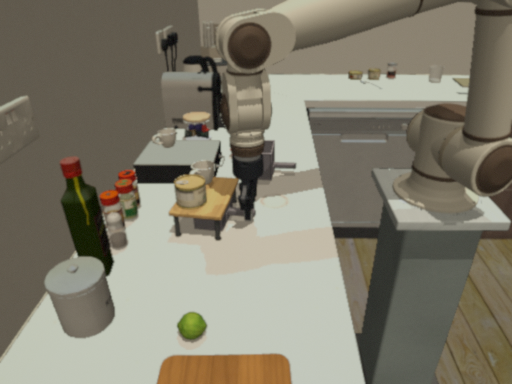

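The tray is under the board with only the handle out, at (247,205). Now I release and lift straight up.

Request:
move_arm(offset=[[0,0,0.1],[0,0,0],[0,0,0],[0,0,0],[0,0,0]], twist=[[0,0,0],[0,0,0],[0,0,0],[0,0,0],[0,0,0]], grip=[0,0.7,0.7,0.7,0.7])

```text
time: 8.3
ee_pos: [0.5342, 0.1676, 0.0324]
tcp_rot: [180.0, 0.0, 171.8]
wrist_force: [-0.6, -0.0, -1.2]
opening: 0.06
grasp_force: 0.0
```

Request:
move_arm(offset=[[0,0,-0.5],[0,0,-1.5],[0,0,-3],[0,0,-4],[0,0,-4]], twist=[[0,0,0],[0,0,0],[0,0,0],[0,0,0],[0,0,0]], grip=[0.7,0.7,0.7,0.7,0.7])

```text
time: 8.8
ee_pos: [0.5339, 0.1674, 0.1649]
tcp_rot: [180.0, 0.0, 171.8]
wrist_force: [2.2, 0.5, -0.0]
opening: 0.0601
grasp_force: 0.0
```

Request:
move_arm(offset=[[2,0,-2],[4,0,0],[3,0,0],[0,0,0],[0,0,0]], twist=[[0,0,0],[0,0,0],[0,0,0],[0,0,0],[0,0,0]], grip=[0.7,0.7,0.7,0.7,0.7])

```text
time: 9.3
ee_pos: [0.4452, 0.1806, 0.1838]
tcp_rot: [179.9, 0.1, 171.9]
wrist_force: [0.2, -0.4, -0.0]
opening: 0.0598
grasp_force: 0.0
```

```bash
python3 m.py d; python3 - <<'E'
from h import *
c=cam('wrist');P=cloud(c);cv2.imwrite('pics/w2.png',c['color'][:,:,::-1])
F=np.array([.577,.161]);a=np.radians(-8.35);xh=np.array([np.cos(a),np.sin(a)]);yh=np.array([-xh[1],xh[0]])
u,v,Z=(P[...,:2]-F)@xh,(P[...,:2]-F)@yh,P[...,2]
h=(Z>.022)&(Z<.045)&(abs(v)<.03)&(u>-.12)&(u<-.003)
print('handle',h.sum(),np.percentile(u[h],[1,99]),np.percentile(v[h],[2,50,98]),cv2.minAreaRect((P[h][:,:2]*1000).astype(np.float32)))
b=(abs(Z-.072)<.007)&(abs(v)<.15)&(u>-.03)&(u<.04)
print('board',b.sum(),np.percentile(u[b],1),np.percentile(v[b],[.5,99.5]),np.median(Z[b]))
E
```

```text
[0.4452 0.1806 0.1838] [179.9356   0.1242 171.8604] [ 0.2029 -0.372  -0.0229] 9.3
grasp in riser -0.1332578485365885 0.00022407985489590178
scene 187 u [-0.0627 -0.0054] v [-0.0066  0.011 ] ((543.17138671875, 168.20347595214844), (18.349214553833008, 58.700164794921875), 80.79212188720703)
[(0.91, array([ 0.5053, -0.1195,  0.045 ]))]
side 154 u [-0.0593 -0.0061] v [-0.0053  0.0117] ((545.1326293945312, 168.09490966796875), (19.16026496887207, 54.187644958496094), 82.71102142333984)
[(0.81, array([ 0.5159, -0.103 ,  0.045 ]))]
handle 1055 [-0.05984248 -0.00385647] [-8.71323958e-03 -6.03081580e-05  8.46518358e-03] ((545.6559448242188, 165.41757202148438), (18.092416763305664, 57.20216751098633), 82.31971740722656)
board 3189 0.0025214409637492508 [-0.06501238  0.0654741 ] 0.07188694331752477
```

View pics/w2.png

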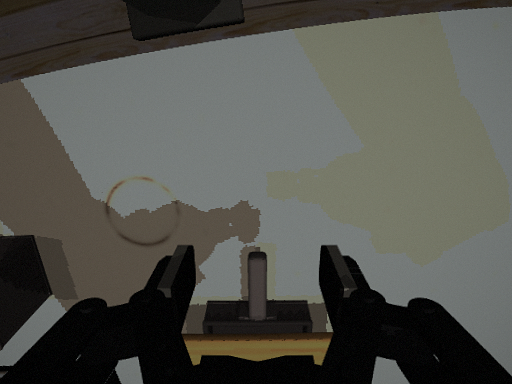

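The wrist view shows the handle from (257,250) to (258,320), square to the board edge at row 335. Box centre is about 49 mm in and 0–3 mm off midway. The deep tray hasn't moved, so I'm handing in.

```bash
python3 -c "
from workcell import bot
print(bot.job_done())"
```

```text
the job is handed in; nothing more can be done
None
```

The low tray is under the shelf with only its handle out in front, box centre about 49 mm in and within 3 mm of midway, square to the shelf; the deep tray was left alone, and I handed the job in at about 9.5 s (the hand-in returned no verdict).

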